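# Seat the reference tile and hold the meter's sprung shutter half open

### The arm

A 6-joint arm with a two-finger parallel gripper is mounted at the origin on the work surface. World frame = base frame: x ahead of the robot, y to its left, z up, the work surface at z = 0. Lengths are in m, angles in rad, forces in N, time in s.
With the tool pointing down it reaches from about 0.3 to 0.875 m from the base axis. Payload 4.2 kg.
Tool frame: the origin (TCP) lies at the centre of the arm's flange, where the gripper is bolted on; the fingertips stand 173 mm ahead of it and the grasp point (between the pads) lies 155 mm ahead of it; z points along the fingers, y is the line along which they close (so a half turn about z gives the same grasp; the last joint's range is limited). The gripper opens to 85 mm and grips with 20 to 120 N. Pads are 22 mm wide; open, the fingers measure 114 mm over their backs; the gripper's body (76 mm by 85 mm) begins 54 mm behind the grasp point. The pads swing forward as they close: fully open they stand 13 mm farther back than shut.
Start: joints at [-1.336, 0.32, 1.565, -0, 1.257, -0.02], TCP at [0.145, -0.556, 0.405] pointing down, gripper open.
Joint ranges: [-3.11, 3.11], [-0.84, 2.01], [0.21, 2.61], [-1.34, 4.49], [0.05, 2.63], [-2.56, 2.56]. Speed limits (rad/s): [2.57, 2.57, 3.14, 3.14, 3.14, 3.14].

### API

Orientations are given as a unit quaternion [w, x, y, z].
In Python, from rig import r gives the robot as it stands. The module is installed in compiled form; this text tells all that it offers.
- The arm moves only by the tool move_arm, never from a script. Its argument "deltas" is a list of rows, each a list of 7 numbers: the shift along the tool's x, y, z in mm, then the turn, a rotation vector about the tool's x, y, z in rad, then the closure, from 0 (fully open) to 1 (shut). A call has 1 to 20 rows; each row shifts and turns the commanded pose from where the row before left it, along the tool's axes as they then stand; what a row does not reach is not made up. A row lasts 1/12 s, in which the tool goes at most 41.7 mm and 7.16 degrees, less where a joint would pass 70% of its speed; a pose out of reach is approached as far as the arm can. A call with a gripper value outside its range is refused whole. The fingers move at their own pace and stop on an object; the grip force is fixed at half the most. Time passes only in rows, so rows that do not move let the fingers close. It gives the time, the measured TCP pose, the force, the opening and the grip force at its end, in the units of the state.
- r.observe(): the state, without advancing time (a new reading comes with each control period).
- r.snapshot(name): name is "scene" or "top" or "wrist"; returns a dict with "frame" (384x512x3 uint8, blue, green, red), "fx", "fy", "cx", "cy" (pixels), "camera_from_world" (4x4, takes a point from world to camera coordinates); the wrist camera has in their place "T_tool_cam" (4x4, takes a point from camera to tool coordinates, whose origin is the TCP and whose axes are the flange's). Camera axes: x right, y down, z forward; pixel columns grow to the right and rows downward; lengths in m; the calibration is good to about 2 mm. A picture is of the moment at which its call begins: read the wrist's pose just before it. There is no depth.
- r.job_done(): hands the job in; it is judged then, once.
Trained networks look in a picture, given as the dict that the camera call returned (one of the last four; its "shot" number tells which), for a name from the list of things; names that differ only in an ending like _2 or _b are one class to them, and where a whole thing is asked for, a point or a joint stands for the part that bears it (a point fixed in the world has none). Each returns a list of dicts, best first, with "conf" (0 to 1); they miss things now and then, are a little off and sometimes report something else, mostly with a low value. They report only what shows in the picture. A call takes as long as a camera call. They do not tell look-alikes from the thing itself.
- r.masks_of(name, picture): "pixels" (384x512 bool, what is visible of it).
- r.spot_point(name, picture): "position" ([x, y, z] in m, in the coordinates of the camera as it stood for that picture, good to about 4 mm: a listed point, or the origin of a listed thing).
The state is a dict: "t": time; "qpos": joint angles; "qd": joint speeds; "effort": joint torques, N m; "tcp_pos": TCP position; "ee_rot": TCP orientation; "force": force on the tool from outside, world axes, zero at the start; "torque": the same for the moment, N m; "width": opening from 0.0 (shut) to 1.0 (fully open); "grip_force": force on a finger pad.
Only numpy, scipy, OpenCV 4.12 (cv2) and the standard library are available. Lean on these libraries where they do the work, as an engineer would, in place of code of your own. Each camera call takes 0.05 s, during which the arm holds its last target. There are 200 camera calls.

### The job

Lift the white reference tile by its handle up and off the hook of the stand, set it upright in the round port on top of the reflectance meter without dropping it, and let go of it while the shutter is still closed. Then take the meter's sprung shutter tab and slide it open to half its travel (the long middle mark), never all the way open, and hold it still there: the program finishes while the gripper is holding the tab against its spring. Leave the calculator, vial, beaker and tip box where they are.

Things in the scene. Friction and masses are not known exactly. Their poses are not given: they have to be found in the camera images.
- tile: White ceramic disc, 52 mm across, 18 mm thick, with an upright aluminium strip handle; 115 mm tall, about 180 g. Origin: centre of the underside; z up. The strip is 32 mm wide (tile's y), 14 mm thick (x). A window through it along x, 22 mm wide, spans z = 34 to 70 mm; solid from 70 to 115. It hangs by the window's top edge on the stand's arm, strip thickness along the arm, 130 mm above the bench.
- tile_grip (a point): Middle of the solid upper part of the tile's handle, 92 mm above the tile's underside; pinch it here from above across its 32 mm width (the tile's y).
- stand: Fixed steel hook stand; origin at bench height; base 120 (x) x 100 mm. Post at x = +55 mm, ending level with the arm: nothing stands above it. Arm 10 mm wide, 8 thick, top at z = 200 mm, runs along -x to an upturned lip at x = -38 to -44 mm, 12 mm above the arm's top. To free the tile lift it 12 to 28 mm (20 is best), then carry it along the stand's -x at least 60 mm, past the lip.
- seat (a point): Top of the stand's arm at about the place where the tile hangs (x = -10 mm, z = 200 mm in the stand's frame; the tile itself may hang up to 10 mm along the arm from here).
- meter: Fixed white benchtop reflectance meter, 150 (x) x 270 (y) x 70 mm; origin at bench height under its centre, z up. Its flat top, at z = 70 mm, carries the port at one end (y = -75 mm) and the shutter tab at the other.
- port (a point): Centre of the port's floor, level with the meter's top (z = 70 mm, y = -75 mm in the meter's frame). A raised round rim surrounds it: 64 mm inside and 76 mm outside diameter, 6 mm high. The seated tile stands flat on this floor inside the rim, any way round.
- shutter (a joint): Opening of the shutter in m: 0 closed (as the spring leaves it), 0.06 fully open at the stop, half travel 0.03. It grows as the tab moves along the meter's +y, away from the port. A spring pulls it shut with about 3 N at 0, 8 N at half and 13 N fully open; let go, it runs back to 0. Its body is called shutter.
- tab (a point): Top centre of the shutter's upright black tab: 12 mm thick along the slide (meter's y), 26 mm wide (x), top 33 mm above the meter's top; moves with the shutter (meter's frame: y = 20 mm + opening, z = 103 mm). Pinch it from above along the slide. Three dark lines on the meter's top, on the -x side, mark closed, half (longest, y = 50 mm) and open.
- calculator: Bystander: black calculator lying flat, 140 x 75 x 14 mm. Origin: centre of its underside.
- vial: Bystander: small amber glass jar, 28 mm in diameter, 55 mm tall. Origin: centre of its underside.
- beaker: Bystander: glass beaker, 64 mm in diameter, 80 mm tall. Origin: centre of its underside.
- tipbox: Bystander: clear pipette tip box with a blue lid, 120 x 85 x 50 mm. Origin: centre of its underside.
Mind the look-alikes: they are no part of the job. Leave any orange look-alike of the tile alone. Leave any green look-alike of the stand alone.

How it is judged:
On the way, in this order (a step that is already met when the one before it is completed fails the run):
1. the tile is off the hook, held by the fingers, with the shutter closed (horizontal distance between tile and seat above 0.045 m and contact force between tile and stand below 0.1 N and height (world z) of tile above 0.06 m and contact force between the fingers and tile above 1 N and value of joint shutter below 0.004 m), for 0.1 s.
2. the tile stands in the port, let go, with the shutter still closed (horizontal distance between tile and port below 0.009 m and z of tile in the frame of meter between 0.066 and 0.073 m and angle between tile's own z axis and vertical below 0.06 rad and contact force between the fingers and tile below 0.2 N and value of joint shutter below 0.004 m), for 0.2 s.
3. the fingers hold the shutter at half travel (value of joint shutter between 0.025 and 0.035 m and contact force between the fingers and shutter above 2 N), for 0.3 s.
At the end, for the whole second after the job is handed in: The tile stands upright in the port (centre within 9 mm, flat on the floor within about 3 mm, within 3.5 degrees of upright), untouched by the fingers and at rest; the shutter is at half travel (25 to 35 mm open of 60), still, and carried by the fingers with more than 2 N (all of step 3 and horizontal distance between tile and port below 0.009 m and z of tile in the frame of meter between 0.066 and 0.073 m and angle between tile's own z axis and vertical below 0.06 rad and contact force between the fingers and tile below 0.2 N and velocity of joint shutter between -0.01 and 0.01 m/s and linear speed of tile below 0.02 m/s); the arm keeps its last pose, push and grip.
It fails at once if the shutter is opened (nearly) all the way: more than 52 mm of 60 (value of joint shutter above 0.052 m).
It fails at once if the tile is dropped (falls faster than 0.6 m/s, from more than about 18 mm, out of the fingers) (linear speed of tile above 0.6 m/s and contact force between the fingers and tile below 0.1 N).
It fails at once if a bystander (calculator, vial, beaker or tip box) is moved more than 30 mm (distance of any of calculator, vial, beaker, tipbox from where it was at the start of the episode above 0.03 m).
It also fails if it takes over 58 s, if anything falls off the work surface, if the arm or the gripper's body presses on something with over 40 N, if the wrist force passes 120 N, or if a joint passes its speed limit or range.

## Working session

There is one attempt and no reset: what is moved stays moved. The work goes in short steps, Python scripts to look and compute and a tool call to move; the robot and the scene stay as the last step left them, time stands still between calls to the robot, and variables do not carry over. Pictures are saved under pics/ and viewed, at most 13 in all, crops included, and the job is handed in when it is done.

Besides the shell and the picture viewer there is one more tool, called after "Request:" by a JSON object that holds its "op" and its "data", one argument or row to a line. move_arm: Moves the arm, as the interface text tells. Its arguments: {"type":"object","properties":{"deltas":{"type":"array"}},"required":["deltas"]}

```bash
mkdir -p pics
cat > h.py <<'E'
import numpy as np, cv2
from scipy.spatial.transform import Rotation as R
from rig import r
def Rt(o): return R.from_quat([o[1],o[2],o[3],o[0]]).as_matrix()
def cfw(p,s=None):
    if 'camera_from_world' in p: return np.array(p['camera_from_world'])
    T=np.eye(4);T[:3,:3]=Rt(s['ee_rot']);T[:3,3]=s['tcp_pos']
    return np.linalg.inv(T@np.array(p['T_tool_cam']))
def w(p,x,s=None): return (np.linalg.inv(cfw(p,s))@np.r_[x,1])[:3]
def proj(p,X,s=None):
    c=cfw(p,s)@np.r_[X,1]; return np.array([p['fx']*c[0]/c[2]+p['cx'],p['fy']*c[1]/c[2]+p['cy']])
def onplane(p,u,v,z,s=None):
    T=np.linalg.inv(cfw(p,s)); d=T[:3,:3]@np.array([(u-p['cx'])/p['fx'],(v-p['cy'])/p['fy'],1]); return T[:3,3]+d*(z-T[2,3])/d[2]
E
python3 - <<'E'
from h import *
np.set_printoptions(precision=3,suppress=True)
P={n:r.snapshot(n) for n in('scene','top')}
cv2.imwrite('pics/a.png',cv2.resize(P['scene']['frame'],(800,600)))
cv2.imwrite('pics/b.png',cv2.resize(P['top']['frame'],(800,600)))
for n,p in P.items():
  for k in['tile','tile_grip','stand','seat','meter','port','tab','calculator','vial','beaker','tipbox']:
    for d in r.spot_point(k,p)[:3]:
      X=w(p,d['position']); print(n,k,round(d['conf'],2),X,proj(p,X)*800/512)
s=r.observe();print(s)
E
```

```text
scene tile 0.85 [ 0.575 -0.162  0.128] [334.95  325.846]
scene tile 0.77 [ 0.533 -0.285 -0.003] [276.794 384.302]
scene tile 0.6 [ 0.488 -0.214 -0.002] [300.673 357.751]
scene tile_grip 0.79 [ 0.487 -0.213  0.092] [295.156 323.914]
scene tile_grip 0.7 [ 0.536 -0.279  0.092] [273.292 349.432]
scene tile_grip 0.69 [ 0.581 -0.164  0.221] [331.118 289.183]
scene stand 0.85 [ 0.592 -0.157  0.003] [345.912 376.463]
scene stand 0.77 [ 0.323 -0.234 -0.001] [264.454 318.045]
scene seat 0.71 [ 0.318 -0.236  0.203] [247.443 242.325]
scene seat 0.63 [ 0.586 -0.162  0.204] [333.619 297.954]
scene meter 0.71 [ 0.593 -0.156 -0.   ] [346.836 377.679]
scene meter 0.66 [0.608 0.172 0.001] [482.359 326.178]
scene port 0.63 [0.582 0.105 0.068] [451.645 306.125]
scene tab 0.63 [0.614 0.193 0.098] [494.629 289.898]
scene calculator 0.58 [ 0.367 -0.054  0.004] [343.327 301.27 ]
scene vial 0.5 [ 0.781 -0.051  0.003] [440.638 416.447]
scene beaker 0.89 [0.567 0.426 0.001] [557.493 280.835]
scene tipbox 0.58 [ 0.604 -0.476  0.003] [191.776 445.969]
top tile 0.74 [ 0.594 -0.163 -0.004] [484.461 304.742]
top ti
[... 732 characters left out ...]
589 0.104 0.066] [347.878 299.246]
top calculator 0.7 [ 0.371 -0.056 -0.001] [429.178 416.508]
top vial 0.53 [ 0.779 -0.048 -0.004] [427.708 213.384]
top beaker 0.76 [0.565 0.423 0.   ] [188.397 313.12 ]
top tipbox 0.68 [ 0.604 -0.474 -0.   ] [640.589 302.18 ]
{'t': 1.2, 'qpos': array([-1.336,  0.32 ,  1.564, -0.   ,  1.257, -0.02 ]), 'qd': array([ 0.001,  0.   ,  0.   ,  0.001, -0.001,  0.001]), 'effort': array([  0.003, -41.541, -23.442,   0.001,   0.   ,   0.   ]), 'tcp_pos': array([ 0.145, -0.556,  0.405]), 'ee_rot': array([ 0.   ,  0.992,  0.127, -0.   ]), 'force': array([-0.288,  0.229, -0.401]), 'torque': array([ 0.026, -0.033, -0.009]), 'grip_force': 0.0, 'width': 0.9931193114099878}
```

View pics/a.png

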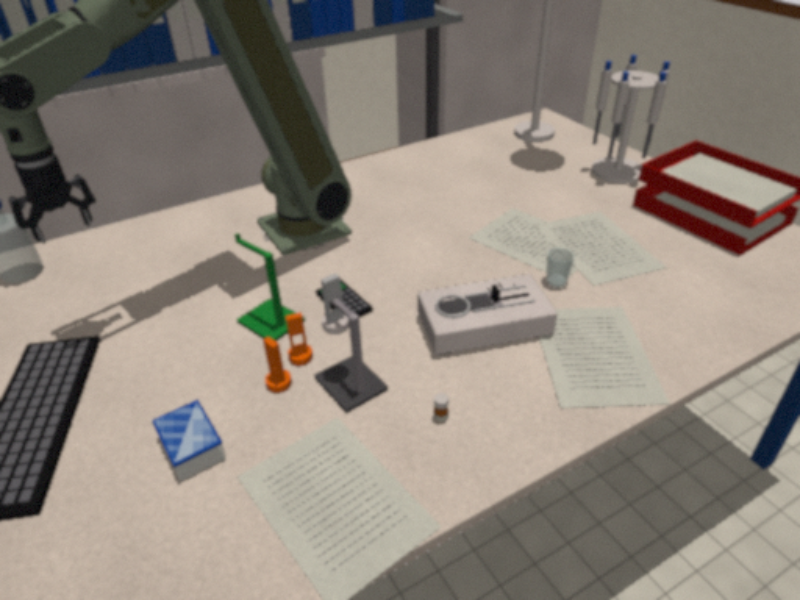

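View pics/b.png

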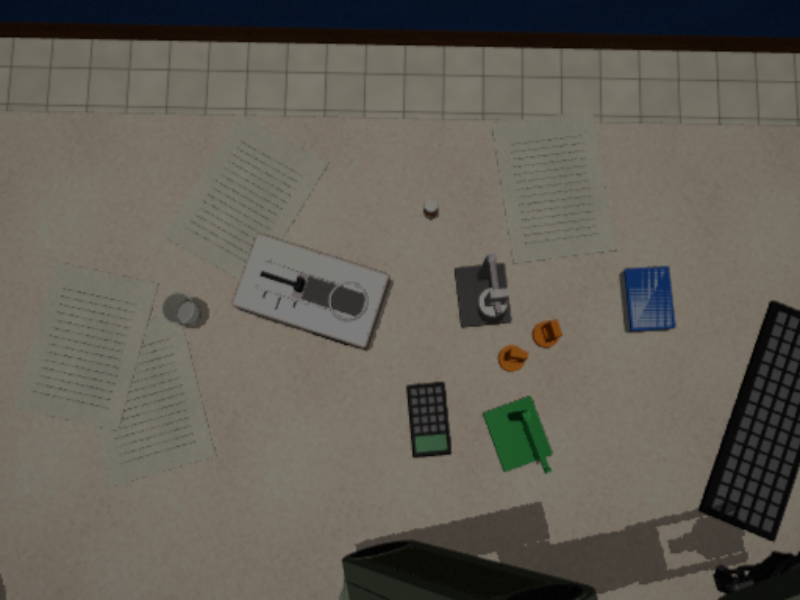

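Scene picture (800x600): the white tile hangs on the dark grey stand at (335,300). The look-alikes are orange tiles at (277,365) and (299,340) and a green stand at (265,290). I choose the white tile on the grey stand, top view (492,298). The meter's port is at (452,306) and its tab at (495,292). I'll hover over the tile for a close look.

Request:
{"op": "move_arm", "data": {
  "deltas": [
    [32.5, -17, -6, 0, 0, 0, 0],
    [32.5, -17, -6, 0, 0, 0, 0],
    [32.5, -17, -6, 0, 0, 0, 0],
    [32.5, -17, -6, 0, 0, 0, 0],
    [32.5, -17, -6, 0, 0, 0, 0],
    [32.5, -17, -6, 0, 0, 0, 0],
    [32.5, -17, -6, 0, 0, 0, 0],
    [32.5, -17, -6, 0, 0, 0, 0],
    [32.5, -17, -6, 0, 0, 0, 0],
    [32.5, -17, -6, 0, 0, 0, 0],
    [32.5, -17, -6, 0, 0, 0, 0],
    [32.5, -17, -6, 0, 0, 0, 0],
    [32.5, -17, -6, 0, 0, 0, 0],
    [32.5, -17, -6, 0, 0, 0, 0],
    [32.5, -17, -6, 0, 0, 0, 0],
    [32.5, -17, -6, 0, 0, 0, 0],
    [0, 0, 0, 0, 0, 0.09, 0],
    [0, 0, 0, 0, 0, 0.085, 0],
    [0, 0, 0, 0, 0, 0, 0],
    [0, 0, 0, 0, 0, 0, 0]
  ]
}}

```text
t: 2.87
tcp_pos: [0.5796, -0.162, 0.5006]
ee_rot: [0.0, 0.999, 0.041, -0.0]
force: [-0.5, 0.5, 0.4]
width: 1.002
grip_force: 0.0
```

```bash
cat > look.py <<'E'
from h import *
import sys
np.set_printoptions(precision=4,suppress=True)
def look(fn,names,cams=('wrist',)):
  s=r.observe(); print('t',s['t'],'tcp',s['tcp_pos'],'R\n',Rt(s['ee_rot']),'q',s['qpos'],'F',s['force'],'w',s['width'])
  for n in cams:
    p=r.snapshot(n); cv2.imwrite(f'pics/{fn}_{n}.png',p['frame'])
    for k in names:
      for d in r.spot_point(k,p)[:2]:
        X=w(p,d['position'],s); print(n,k,round(d['conf'],2),X,proj(p,X,s))
if __name__=='__main__': look(sys.argv[1],sys.argv[2].split(','),sys.argv[3].split(',') if len(sys.argv)>3 else ('wrist',))
E
python3 look.py c tile,tile_grip,seat,stand wrist,top,scene
```

```text
t 2.8667 tcp [ 0.5796 -0.162   0.5006] R
 [[ 0.9966  0.082  -0.0002]
 [ 0.082  -0.9966 -0.    ]
 [-0.0002  0.     -1.    ]] q [-0.2917  0.3229  1.3221 -0.0001  1.4968  1.197 ] F [-0.4536  0.5208  0.4373] w 1.0024125899554415
wrist tile 0.93 [ 0.5782 -0.1632  0.1334] [258.7201 165.6244]
wrist tile 0.59 [ 0.5314 -0.2854  0.0022] [334.0531 180.991 ]
wrist tile_grip 0.9 [ 0.487  -0.2136  0.0936] [290.9436 228.6157]
wrist tile_grip 0.86 [ 0.576  -0.1604  0.2227] [255.5353 193.4041]
wrist seat 0.7 [ 0.5839 -0.1595  0.201 ] [255.4576 177.1543]
wrist stand 0.84 [ 0.5935 -0.1593  0.0012] [256.6016 134.1789]
wrist stand 0.82 [ 0.3222 -0.2333  0.0017] [285.9121 291.8929]
top tile 0.7 [ 0.5758 -0.1609  0.126 ] [314.0797 194.4567]
top tile 0.42 [ 0.5315 -0.283  -0.0025] [348.7585 215.5296]
top tile_grip 0.68 [ 0.5342 -0.2824  0.0952] [354.7147 210.9854]
top tile_grip 0.67 [ 0.577  -0.1638  0.2219] [319.2704 188.6897]
top seat 0.73 [ 0.5842 -0.1601  0.2007] [316.94   187.3041]
top seat 0.54 [ 0.3137 -0.2335  0.2037] [344.9616 289.4974]
top stand 0.72 [ 0.5948 -0.1638 -0.004 ] [310.2382 194.6498]
top stand 0.5 [ 0.3268 -0.2334  0.0001] [333.0752 282.3966]
scene tile 0.89 [ 0.5728 -0.1594  0.1269] [214.855 208.098]
scene tile 0.84 [ 0.5358 -0.2821 -0.0042] [178.3232 246.3516]
scene tile_grip 0.88 [ 0.4868 -0.217   0.0941] [187.6051 207.1212]
scene tile_grip 0.88 [ 0.5385 -0.2823  0.0927] [174.     224.3579]
scene seat 0.88 [ 0.585  -0.163   0.2019] [213.2566 191.0677]
scene seat 0.61 [ 0.3137 -0.2364  0.2029] [157.7686 154.6942]
scene stand 0.83 [ 0.5927 -0.1565  0.0029] [221.7757 240.9305]
scene stand 0.75 [ 0.3236 -0.2338  0.    ] [169.2877 203.5348]
```

View pics/c_wrist.png

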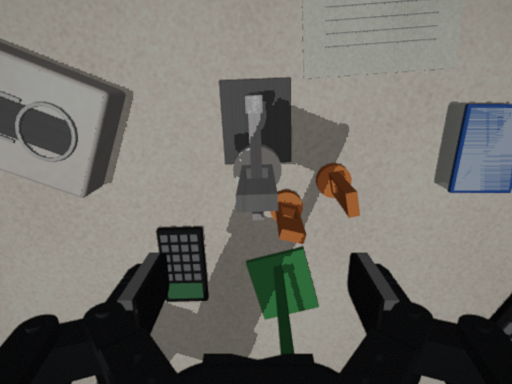

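The wrist view shows the aluminium strip with the white disc below it at (257,185), on the dark stand. The orange tiles are at (290,215) and (340,190), and the green stand is at (283,290). The choice is confirmed and the jaw line runs across the 32 mm width. Descending and gripping.

Request:
{"op": "move_arm", "data": {
  "deltas": [
    [-2.5, 0, 25, 0, 0, 0, 0],
    [0, 0, 25, 0, 0, 0, 0],
    [0, 0, 25, 0, 0, 0, 0],
    [0, 0, 20, 0, 0, 0, 0],
    [0, 0, 15, 0, 0, 0, 0],
    [0, 0, 10, 0, 0, 0, 0],
    [0, 0, 3, 0, 0, 0, 0],
    [0, 0, 0, 0, 0, 0, 0.3],
    [0, 0, 0, 0, 0, 0, 0.5],
    [0, 0, 0, 0, 0, 0, 0.7],
    [0, 0, 0, 0, 0, 0, 1],
    [0, 0, 0, 0, 0, 0, 1],
    [0, 0, 0, 0, 0, 0, 1],
    [0, 0, 0, 0, 0, 0, 1],
    [0, 0, 0, 0, 0, 0, 1],
    [0, 0, 0, 0, 0, 0, 1]
  ]
}}

```text
t: 4.95
tcp_pos: [0.5773, -0.1623, 0.379]
ee_rot: [0.0, 0.999, 0.04, 0.001]
force: [-0.1, 1.2, 6.1]
width: 0.368
grip_force: 59.5
```

```bash
python3 look.py d tile,seat,port,tab,meter wrist,top,scene
```

```text
t 4.95 tcp [ 0.5773 -0.1623  0.379 ] R
 [[ 0.9968  0.0797  0.0023]
 [ 0.0797 -0.9968 -0.0004]
 [ 0.0023  0.0006 -1.    ]] q [-0.2933  0.3743  1.5481  0.0003  1.2169  1.1976] F [-0.1245  1.1544  6.1299] w 0.3676544369625035
wrist tile 0.93 [ 0.5813 -0.159   0.1309] [253.7422 197.4089]
wrist tile 0.59 [ 0.5324 -0.2849  0.0005] [357.1876 207.541 ]
wrist seat 0.81 [ 0.5801 -0.1614  0.1991] [256.8728 242.4152]
wrist port 0.57 [ 0.5837 -0.1617  0.1984] [258.0013 235.7793]
top tile 0.49 [ 0.579  -0.1624  0.1297] [314.7287 193.1849]
top tile 0.4 [ 0.5322 -0.2805  0.0016] [348.1777 215.1245]
top seat 0.75 [ 0.5817 -0.1569  0.2012] [315.756  188.1493]
top seat 0.64 [ 0.3134 -0.2323  0.1987] [344.1512 289.5313]
top port 0.87 [0.5913 0.1059 0.0688] [221.9033 190.4966]
top port 0.56 [ 0.6071 -0.4745  0.0029] [410.4826 192.2295]
top tab 0.81 [0.6139 0.1939 0.1051] [190.889  180.2748]
top meter 0.71 [ 0.6042  0.1755 -0.0008] [201.1332 189.4915]
scene tile 0.98 [ 0.5747 -0.1637  0.1278] [213.8007 208.6924]
scene tile 0.86 [ 0.4886 -0.2127  0.001 ] [192.6597 228.4234]
scene seat 0.88 [ 0.5841 -0.1602  0.1997] [214.0647 191.1604]
scene seat 0.82 [ 0.3177 -0.236   0.2027] [158.2795 155.2431]
scene port 0.81 [0.5797 0.102  0.072 ] [287.9186 195.0109]
scene tab 0.59 [0.6128 0.192  0.1008] [316.1715 184.6632]
scene meter 0.76 [ 0.6076  0.1713 -0.0009] [308.4595 209.0779]
```

View pics/d_wrist.png

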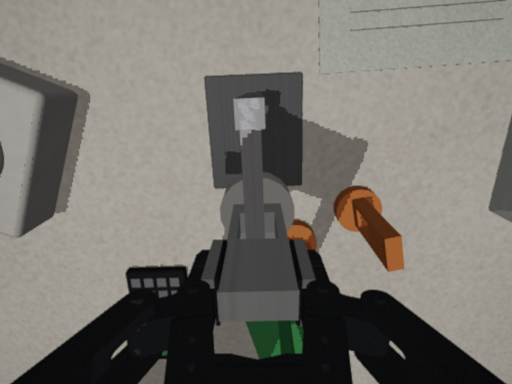

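The strip is clamped: width is 31 mm, and the white disc shows below the arm at (257,205). Lifting 21 mm, then carrying it along the stand's -x.

Request:
{"op": "move_arm", "data": {
  "deltas": [
    [0, 0, -4, 0, 0, 0, 1],
    [0, 0, -6, 0, 0, 0, 1],
    [0, 0, -6, 0, 0, 0, 1],
    [0, 0, -5, 0, 0, 0, 1],
    [0, 0, 0, 0, 0, 0, 1],
    [0, 0, 0, 0, 0, 0, 1]
  ]
}}

```text
t: 6.35
tcp_pos: [0.5771, -0.1624, 0.399]
ee_rot: [0.0, 0.999, 0.04, 0.0]
force: [-0.6, 0.4, -2.8]
width: 0.367
grip_force: 59.4
```

Request:
{"op": "move_arm", "data": {
  "deltas": [
    [-8, 0, 0, 0, 0, 0, 1],
    [-12, 0, 0, 0, 0, 0, 1],
    [-15, 0, 0, 0, 0, 0, 1],
    [-15, 0, 0, 0, 0, 0, 1],
    [-15, 0, 0, 0, 0, 0, 1],
    [-12, 0, 0, 0, 0, 0, 1],
    [-8, 0, 0, 0, 0, 0, 1],
    [0, 0, 0, 0, 0, 0, 1],
    [0, 0, 0, 0, 0, 0, 1],
    [0, 0, 0, 0, 0, 0, 1]
  ]
}}

```text
t: 7.18
tcp_pos: [0.4929, -0.1692, 0.3988]
ee_rot: [0.0, 0.999, 0.04, 0.001]
force: [0.4, -0.5, -2.3]
width: 0.365
grip_force: 59.4
```

```bash
python3 look.py e tile,tile_grip,port,tab wrist,scene,top
```

```text
t 7.1833 tcp [ 0.4929 -0.1692  0.3988] R
 [[ 0.9968  0.0797  0.0011]
 [ 0.0797 -0.9968 -0.0003]
 [ 0.0011  0.0004 -1.    ]] q [-0.3528  0.2387  1.695   0.0001  1.2068  1.1382] F [ 0.3806 -0.4894 -2.3069] w 0.36549930118334367
wrist tile 0.95 [ 0.4934 -0.1662  0.1509] [253.8915 201.4462]
wrist tile 0.67 [ 0.5308 -0.2833  0.0007] [357.6779 134.4127]
wrist tile_grip 0.95 [ 0.4907 -0.1715  0.2453] [262.8421 279.3125]
wrist tile_grip 0.86 [ 0.4882 -0.2129  0.0935] [304.5282 189.0277]
wrist port 0.41 [ 0.4929 -0.169   0.15  ] [257.5436 201.9392]
wrist tab 0.66 [ 0.4867 -0.1719  0.2454] [263.0172 286.827 ]
scene tile 0.81 [ 0.4927 -0.1696  0.1467] [200.334  190.1289]
scene tile 0.8 [ 0.5332 -0.2823 -0.0024] [177.8872 245.4703]
scene tile_grip 0.98 [ 0.5362 -0.2805  0.0929] [174.2857 223.6587]
scene tile_grip 0.78 [ 0.4944 -0.1724  0.2401] [196.2698 165.944 ]
scene port 0.74 [0.5818 0.1023 0.0696] [288.3046 195.8767]
scene tab 0.65 [0.6149 0.1917 0.0988] [316.4551 185.5032]
top tile 0.64 [ 0.4901 -0.2129 -0.0019] [326.1542 228.4793]
top tile 0.59 [ 0.4935 -0.1641  0.1494] [316.1204 222.5085]
top tile_grip 0.39 [ 0.4868 -0.2112  0.0947] [330.2012 226.8898]
top tile_grip 0.36 [ 0.4957 -0.1727  0.241 ] [323.5879 218.4906]
top port 0.71 [0.5882 0.1062 0.0665] [221.8489 191.6499]
top tab 0.57 [0.6118 0.1965 0.1039] [190.0354 181.0439]
```

Off the hook: tile at z ≈ 0.15, 90 mm from the seat. Carrying it to a spot short of the port and turning it to the meter's yaw, so the wrist camera sees the port.

Request:
{"op": "move_arm", "data": {
  "deltas": [
    [2, -10, -2, 0, 0, 0, 1],
    [4, -20, -2, 0, 0, 0, 1],
    [4, -22, -2, 0, 0, 0, 1],
    [4, -22, -2, 0, 0, 0, 1],
    [4, -22, -2, 0, 0, 0, 1],
    [4, -22, -2, 0, 0, 0, 1],
    [4, -22, -2, 0, 0, 0, 1],
    [4, -22, -2, 0, 0, 0, 1],
    [4, -22, -2, 0, 0, 0, 1],
    [4, -22, -2, 0, 0, 0, 1],
    [4, -22, 0, 0, 0, 0, 1],
    [4, -20, 0, 0, 0, 0, 1],
    [3, -15, 0, 0, 0, 0, 1],
    [2, -9, 0, 0, 0, 0, 1],
    [0, 0, 0, 0, 0, 0.1, 1],
    [0, 0, 0, 0, 0, 0.105, 1],
    [0, 0, 0, 0, 0, 0.105, 1],
    [0, 0, 0, 0, 0, 0.1, 1],
    [0, 0, 0, 0, 0, 0, 1],
    [0, 0, 0, 0, 0, 0, 1]
  ]
}}

```text
t: 9.6
tcp_pos: [0.5214, 0.1061, 0.4188]
ee_rot: [0.0, 0.987, -0.163, 0.0]
force: [0.6, 0.0, -1.5]
width: 0.365
grip_force: 59.9
```

```bash
python3 look.py f tile,tile_grip,port,tab,meter wrist,scene,top
```

```text
t 9.6 tcp [0.5214 0.1061 0.4188] R
 [[ 0.9468 -0.3219  0.    ]
 [-0.3219 -0.9468 -0.0001]
 [ 0.      0.0001 -1.    ]] q [ 0.1793  0.2431  1.6372 -0.0001  1.2613  2.0778] F [ 0.6488  0.0298 -1.5014] w 0.3654345968488557
wrist tile_grip 0.85 [0.5178 0.1046 0.2646] [263.2529 279.1052]
wrist port 0.69 [0.5843 0.1006 0.0716] [242.0679 108.0096]
wrist port 0.26 [ 0.6083  0.1737 -0.    ] [180.5084 104.9202]
wrist tab 0.89 [0.61   0.2003 0.1051] [124.3796 119.4753]
wrist meter 0.58 [0.6075 0.1731 0.0023] [180.8507 105.5474]
scene tile 0.93 [0.5213 0.1056 0.1686] [279.724  162.4291]
scene tile 0.74 [ 0.5341 -0.2825 -0.0051] [178.0765 246.2755]
scene tile_grip 0.74 [ 0.49   -0.2148  0.0911] [188.7704 208.1559]
scene tile_grip 0.72 [ 0.537  -0.2772  0.0908] [175.5163 223.9279]
scene port 0.93 [0.5819 0.1017 0.0699] [288.197  195.8801]
scene tab 0.93 [0.6099 0.1941 0.0962] [316.0655 185.1206]
scene meter 0.8 [ 0.6055  0.173  -0.0019] [308.4732 208.8046]
top tile 0.72 [ 0.494  -0.2123  0.0018] [326.1246 227.1112]
top tile 0.62 [ 0.5359 -0.2787  0.0006] [347.5414 213.9728]
top tile_grip 0.76 [ 0.5349 -0.2815  0.0917] [354.1707 210.8812]
top tile_grip 0.55 [0.5225 0.1007 0.2608] [218.0422 205.3606]
top port 0.79 [0.5876 0.1055 0.0662] [222.0563 191.8865]
```

View pics/f_wrist.png

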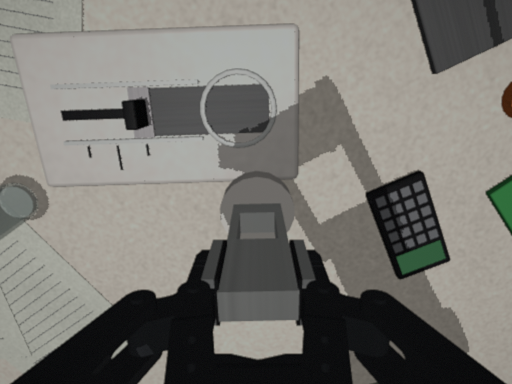

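The wrist view shows the port rim centred at about (239,107), the black tab at (135,114), and the marks at columns 148, 119 (long) and 90. Now I'll compute world positions from these.

Run:
```python
from h import *
np.set_printoptions(precision=4,suppress=True)
s=r.observe();p=r.snapshot('wrist')
g=cv2.cvtColor(p['frame'],cv2.COLOR_BGR2GRAY)
c=cv2.HoughCircles(cv2.GaussianBlur(g,(3,3),0),cv2.HOUGH_GRADIENT,1,20,param1=100,param2=15,minRadius=28,maxRadius=42)
for u,v,rad in c[0]:
  if v<150 and 210<u<270: print(u,v,rad,onplane(p,u,v,.076,s), rad*(s['tcp_pos'][2]-.0)/p['fx'])
for a in[(239,107)]: print(onplane(p,*a,.076,s))
m=[onplane(p,u,v,.07,s) for u,v in((148,150),(119,157),(90,152))]
d=m[2]-m[0]; print(m,'marks yaw',np.arctan2(-d[0],d[1]))
e=[onplane(p,u,v,.07,s) for u,v in((62,184),(290,178),(20,34),(290,26))]
for i in(0,2):
  d=e[i]-e[i+1]; print('edge yaw',np.arctan2(-d[0],d[1]))
cv2.imwrite('pics/g.png',cv2.resize(p['frame'][20:200,30:310],None,fx=2.8,fy=2.8,interpolation=cv2.INTER_CUBIC))
```

```text
238.5 108.5 39.1 [0.5853 0.1035 0.076 ] 0.052206221971555264
[0.5865 0.1026 0.076 ]
[array([0.5765, 0.2058, 0.07  ]), array([0.5795, 0.2372, 0.07  ]), array([0.5939, 0.263 , 0.07  ])] marks yaw -0.29568697563837587
edge yaw -0.3031288983347781
edge yaw -0.30332316410221744
```

View pics/g.png

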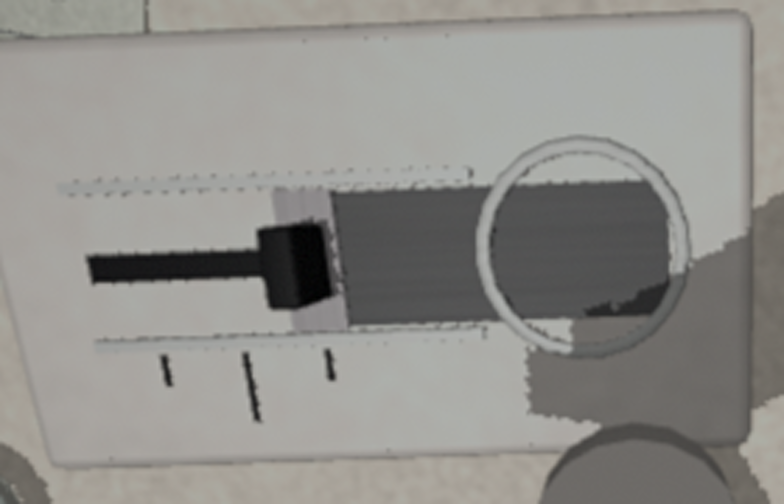

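Run:
```python
from h import *
np.set_printoptions(precision=4,suppress=True)
s=r.observe();p=r.snapshot('wrist');M=Rt(s['ee_rot']);t=s['tcp_pos']
for zt in(.231,.249):
  P=np.array([proj(p,t+M@np.array([.026*np.cos(a),.026*np.sin(a),zt]),s) for a in np.linspace(0,6.28,100)])
  print(zt,P.min(0),P.max(0))
g=p['frame'][160:215,205:310]; cv2.imwrite('pics/h.png',cv2.resize(g,None,fx=7,fy=7,interpolation=cv2.INTER_CUBIC))
d=M.T@(np.array([.5855,.103,.0])-t); print('to port, tool axes',d, 'down',t[2]-.319)
```

```text
0.231 [219.7887 174.283 ] [295.3242 244.5183]
0.249 [222.5483 167.6582] [292.5423 233.3774]
to port, tool axes [ 0.0615 -0.0179  0.4187] down 0.09968198364738917
```

View pics/h.png

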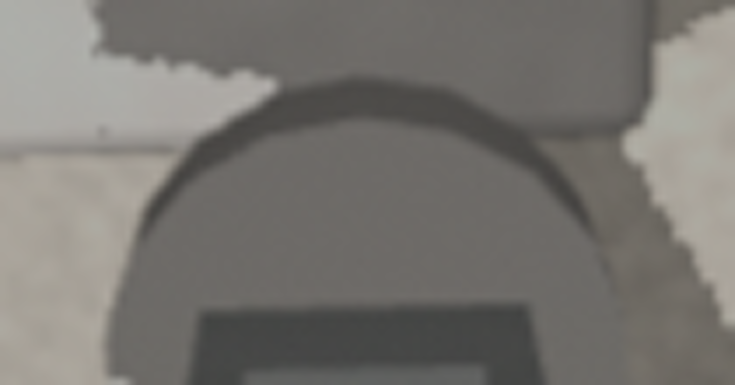

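The disc is about 2 mm toward the tool's -x from centre (arc top at row 176.9, expected 174.3), so I move +63.5, -18 and descend.

Request:
{"op": "move_arm", "data": {
  "deltas": [
    [5.5, -2, 0, 0, 0, 0, 1],
    [12, -3, 0, 0, 0, 0, 1],
    [15, -4, 0, 0, 0, 0, 1],
    [15, -4, 0, 0, 0, 0, 1],
    [11, -3, 0, 0, 0, 0, 1],
    [5, -2, 0, 0, 0, 0, 1],
    [0, 0, 10, 0, 0, 0, 1],
    [0, 0, 15, 0, 0, 0, 1],
    [0, 0, 20, 0, 0, 0, 1],
    [0, 0, 20, 0, 0, 0, 1],
    [0, 0, 12, 0, 0, 0, 1],
    [0, 0, 8, 0, 0, 0, 1],
    [0, 0, 3, 0, 0, 0, 1],
    [0, 0, 0, 0, 0, 0, 1],
    [0, 0, 0, 0, 0, 0, 1]
  ]
}}

```text
t: 11.85
tcp_pos: [0.5875, 0.1026, 0.3313]
ee_rot: [-0.0, 0.986, -0.164, 0.001]
force: [0.2, -0.5, -2.8]
width: 0.365
grip_force: 59.8
```

```bash
python3 look.py i tile,port wrist,scene,top; python3 -c "
import cv2
a=cv2.imread('pics/i_wrist.png')[110:300,130:380];b=cv2.imread('pics/i_scene.png')[140:240,230:360]
cv2.imwrite('pics/i2.png',cv2.vconcat([cv2.resize(a,(500,300)),cv2.resize(b,(500,300))]))"
```

```text
t 11.85 tcp [0.5875 0.1026 0.3313] R
 [[ 0.946  -0.3242  0.0011]
 [-0.3242 -0.946   0.0001]
 [ 0.001  -0.0005 -1.    ]] q [ 0.1536  0.406   1.6251 -0.0001  1.1094  2.0546] F [ 0.1982 -0.5302 -2.8109] w 0.36493087899792637
wrist tile 0.58 [0.591  0.1056 0.083 ] [252.2665 199.4212]
scene tile 0.75 [0.5877 0.1015 0.0824] [289.1999 193.9107]
scene tile 0.72 [ 0.5325 -0.282  -0.0014] [177.8556 245.0914]
scene port 0.85 [0.5808 0.1025 0.0727] [288.2112 194.9872]
top tile 0.74 [ 0.5325 -0.2843  0.0022] [349.4389 215.0332]
top tile 0.67 [0.5874 0.1031 0.0821] [222.5316 191.1193]
top port 0.69 [0.5892 0.1079 0.065 ] [221.3182 191.3861]
top port 0.31 [ 0.7777 -0.0491 -0.0029] [274.1888 136.6986]
```

View pics/i2.png

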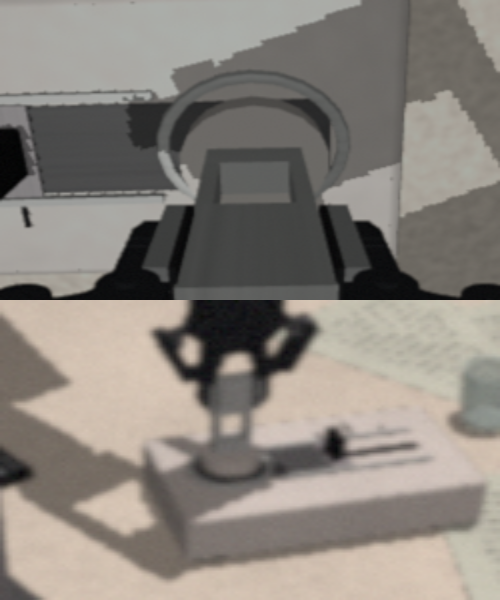

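Wrist crop: the disc arc is centred at x ≈ 255 inside the rim (centre ≈ 254), with the underside about 12 mm above the floor. Lowering gently.

Request:
{"op": "move_arm", "data": {
  "deltas": [
    [0, 0, 3, 0, 0, 0, 1],
    [0, 0, 3, 0, 0, 0, 1],
    [0, 0, 2, 0, 0, 0, 1],
    [0, 0, 1, 0, 0, 0, 1],
    [0, 0, 0.5, 0, 0, 0, 1],
    [0, 0, 0, 0, 0, 0, 1],
    [0, 0, 0, 0, 0, 0, 1]
  ]
}}

```text
t: 12.88
tcp_pos: [0.5875, 0.1025, 0.3212]
ee_rot: [0.0, 0.986, -0.164, 0.0]
force: [0.5, 0.8, -1.9]
width: 0.364
grip_force: 59.8
```

Run:
```python
from h import *
np.set_printoptions(precision=4,suppress=True)
s=r.observe();p=r.snapshot('wrist');M=Rt(s['ee_rot']);t=s['tcp_pos'];print(t,s['force'])
for nm,c,rad in(('disc',t+M@np.array([-.002,0,.231]),.026),('rim',np.array([.5855,.103,.076]),.032),('rimout',np.array([.5855,.103,.076]),.038)):
  q=np.array([proj(p,c+rad*np.array([np.cos(a),np.sin(a),0]),s) for a in np.linspace(0,6.28,100)]); print(nm,q.min(0),q.max(0))
cv2.imwrite('pics/j.png',cv2.resize(p['frame'][120:270,180:340],None,fx=4,fy=4,interpolation=cv2.INTER_CUBIC))
```

```text
[0.5875 0.1025 0.3212] [ 0.4991  0.7702 -1.8955]
disc [219.8989 177.1914] [295.2079 247.024 ]
rim [214.1292 163.5194] [301.4232 245.1285]
rimout [205.9268 155.0896] [309.6285 252.078 ]
```

View pics/j.png

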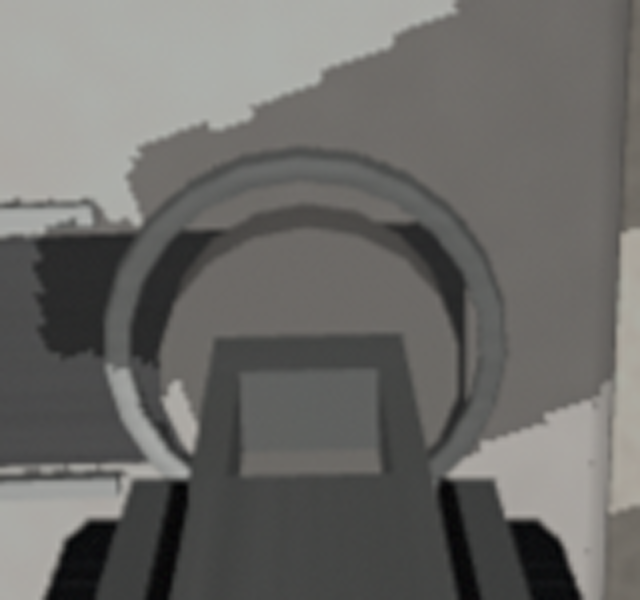

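Rim outer columns are 206–306 and its top row is 157; the disc is inside with clearance all round. Nudging 1 mm and settling.

Request:
{"op": "move_arm", "data": {
  "deltas": [
    [-1, -1, 0.5, 0, 0, 0, 1],
    [0, 0, 0.7, 0, 0, 0, 1],
    [0, 0, 0.6, 0, 0, 0, 1],
    [0, 0, 0, 0, 0, 0, 1],
    [0, 0, 0, 0, 0, 0, 1]
  ]
}}

```text
t: 13.35
tcp_pos: [0.5868, 0.1038, 0.3193]
ee_rot: [0.0, 0.986, -0.164, -0.0]
force: [0.3, -0.5, -2.0]
width: 0.365
grip_force: 59.8
```

Request:
{"op": "move_arm", "data": {
  "deltas": [
    [0, 0, 0.7, 0, 0, 0, 1],
    [0, 0, 0, 0, 0, 0, 1],
    [0, 0, 0, 0, 0, 0, 1],
    [0, 0, 0, 0, 0, 0, 1]
  ]
}}

```text
t: 13.68
tcp_pos: [0.5868, 0.1038, 0.3192]
ee_rot: [-0.0, 0.986, -0.164, 0.0]
force: [-1.2, 0.5, 2.7]
width: 0.366
grip_force: 60.0
```

The tile touches the floor (force went from -2.0 to +2.7 N). Opening.

Request:
{"op": "move_arm", "data": {
  "deltas": [
    [0, 0, 0, 0, 0, 0, 0.55],
    [0, 0, 0, 0, 0, 0, 0.45],
    [0, 0, 0, 0, 0, 0, 0.3],
    [0, 0, 0, 0, 0, 0, 0.1],
    [0, 0, 0, 0, 0, 0, 0],
    [0, 0, 0, 0, 0, 0, 0],
    [0, 0, 0, 0, 0, 0, 0],
    [0, 0, 0, 0, 0, 0, 0],
    [0, 0, 0, 0, 0, 0, 0]
  ]
}}

```text
t: 14.43
tcp_pos: [0.5868, 0.1038, 0.3187]
ee_rot: [0.0, 0.986, -0.164, 0.0]
force: [0.4, 0.5, 0.0]
width: 1.0
grip_force: 0.0
```

```bash
python3 look.py k tile,port,tab wrist,scene,top
```

```text
t 14.4333 tcp [0.5868 0.1038 0.3187] R
 [[ 0.946  -0.3242  0.    ]
 [-0.3242 -0.946  -0.0001]
 [ 0.      0.0001 -1.    ]] q [ 0.1558  0.4164  1.6429 -0.0001  1.0823  2.0568] F [0.3991 0.5458 0.0025] w 0.9996545793315378
wrist tile 0.58 [0.5888 0.1043 0.0714] [255.9115 200.2656]
wrist tab 0.58 [0.6119 0.2001 0.1035] [104.4992 230.714 ]
scene tile 0.66 [ 0.487  -0.2128 -0.002 ] [192.5606 228.8139]
scene tile 0.62 [0.5862 0.1034 0.0673] [289.2901 197.0213]
scene port 0.81 [0.5809 0.1046 0.0727] [288.7624 194.8035]
scene tab 0.55 [0.6101 0.1926 0.1006] [315.833  184.2473]
top tile 0.63 [ 0.4897 -0.2137 -0.0002] [326.4874 228.547 ]
top tile 0.49 [ 0.5352 -0.2819 -0.002 ] [348.4027 214.3006]
top port 0.65 [0.5912 0.1063 0.0676] [221.797  190.6024]
top port 0.3 [ 0.5977 -0.1652 -0.0003] [310.8276 193.5504]
top tab 0.46 [0.6107 0.1971 0.1034] [189.8085 181.461 ]
```

Released; the tile stands at z ≈ 0.07. Rising clear, moving over the tab and aligning the yaw to the meter (-0.303).

Request:
{"op": "move_arm", "data": {
  "deltas": [
    [0, 0, -6, 0, 0, 0, 0],
    [0, 0, -12, 0, 0, 0, 0],
    [0, 0, -20, 0, 0, 0, 0],
    [0, 0, -25, 0, 0, 0, 0],
    [0, 0, -22, 0, 0, 0, 0],
    [0, 0, -10, 0, 0, 0, 0],
    [-1, -15, 0, 0, 0, 0, 0],
    [-1, -25, 0, 0, 0, 0, 0],
    [-1, -25, 0, 0, 0, 0, 0],
    [-1, -20, 0, 0, 0, 0, 0],
    [-1, -10, 0, 0, 0, 0, 0],
    [0, 0, 0, 0, 0, -0.027, 0],
    [0, 0, 0, 0, 0, 0, 0],
    [0, 0, 0, 0, 0, 0, 0]
  ]
}}

```text
t: 16.2
tcp_pos: [0.6127, 0.1954, 0.4127]
ee_rot: [0.001, 0.989, -0.151, -0.001]
force: [0.3, -0.1, 0.3]
width: 0.998
grip_force: 0.0
```

```bash
python3 look.py l tile,port,tab,tile_grip wrist,scene,top
python3 - <<'E'
from h import *
np.set_printoptions(precision=4,suppress=True)
s=r.observe();p=r.snapshot('wrist')
for X in((.5855,.1035,.07),(.6138,.1942,.103)): print(proj(p,np.array(X),s))
cv2.imwrite('pics/l2.png',cv2.resize(p['frame'],(800,600)))
E
```

```text
t 16.2 tcp [0.6127 0.1954 0.4127] R
 [[ 0.9543 -0.2989 -0.0016]
 [-0.2989 -0.9543 -0.0008]
 [-0.0013  0.0013 -1.    ]] q [ 0.291   0.4245  1.3821 -0.0003  1.3368  2.1654] F [ 0.2908 -0.0597  0.2633] w 0.9977792500923214
wrist tile 0.74 [0.5888 0.1074 0.074 ] [347.2765 167.2309]
wrist port 0.74 [0.5857 0.1059 0.1645] [383.537  200.3535]
wrist tab 0.79 [0.6103 0.1985 0.1056] [254.7758 182.7349]
wrist tile_grip 0.7 [0.585  0.1023 0.1652] [388.85   200.1119]
scene tile 0.7 [ 0.536  -0.284  -0.0033] [177.7606 246.4183]
scene tile 0.66 [0.5851 0.1058 0.0691] [289.7238 196.1797]
scene port 0.88 [0.5817 0.1035 0.0715] [288.6178 195.3129]
scene tab 0.79 [0.6137 0.1926 0.098 ] [316.4383 185.4149]
scene tile_grip 0.85 [ 0.49   -0.2118  0.0936] [189.5705 207.246 ]
scene tile_grip 0.76 [0.5885 0.104  0.1614] [290.6667 174.4332]
top tile 0.81 [ 0.4886 -0.2135  0.0029] [326.5648 228.8438]
top tile 0.71 [0.5887 0.1059 0.0694] [221.8773 191.3364]
top port 0.67 [0.5864 0.1043 0.0645] [222.499  192.3626]
top tab 0.53 [0.6129 0.1962 0.1031] [190.1873 180.7445]
top tile_grip 0.84 [ 0.5325 -0.2792  0.0916] [353.3641 211.7102]
top tile_grip 0.8 [0.5867 0.1012 0.1625] [221.2573 186.9064]
[350.566  168.5766]
[258.3076 177.4422]
```

View pics/l2.png

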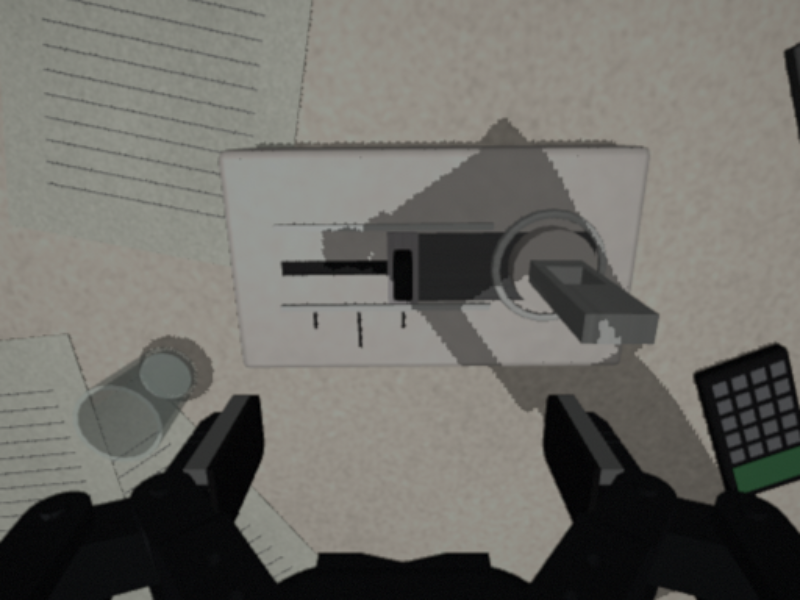

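Tab top is at (402,274) in the 800x600 view, within 1–3 mm of the prediction. The meter's edges are parallel to the picture, so the yaw is right, and the tile stands in the rim at (548,262). Descending with part-closed fingers.

Request:
{"op": "move_arm", "data": {
  "deltas": [
    [2.5, 0, 15, 0, 0, 0, 0.4],
    [0, 0, 25, 0, 0, 0, 0.4],
    [0, 0, 28, 0, 0, 0, 0.4],
    [0, 0, 28, 0, 0, 0, 0.4],
    [0, 0, 25, 0, 0, 0, 0.4],
    [0, 0, 20, 0, 0, 0, 0.4],
    [0, 0, 12, 0, 0, 0, 0.4],
    [0, 0, 6, 0, 0, 0, 0.4],
    [0, 0, 3, 0, 0, 0, 0.4],
    [0, 0, 0, 0, 0, 0, 0.4],
    [0, 0, 0, 0, 0, 0, 0.4]
  ]
}}

```text
t: 17.92
tcp_pos: [0.6157, 0.1947, 0.253]
ee_rot: [-0.0, 0.989, -0.151, 0.001]
force: [0.2, 0.3, -0.4]
width: 0.602
grip_force: 0.0
```

```bash
python3 look.py m tab,tile wrist,scene; python3 -c "
import cv2
a=cv2.imread('pics/m_wrist.png');b=cv2.imread('pics/m_scene.png')[130:230,250:380]
cv2.imwrite('pics/m2.png',cv2.hconcat([cv2.resize(a,(400,300)),cv2.resize(b,(390,300))]))"
```

```text
t 17.9167 tcp [0.6157 0.1947 0.253 ] R
 [[ 0.9544 -0.2986  0.0023]
 [-0.2986 -0.9544  0.0006]
 [ 0.002  -0.0013 -1.    ]] q [ 0.2884  0.5487  1.5955 -0.0001  0.995   2.1625] F [ 0.178   0.2717 -0.4078] w 0.6024261895496782
wrist tab 0.66 [0.6124 0.1969 0.1039] [255.5666 288.2073]
wrist tile 0.74 [0.5889 0.1063 0.0713] [429.3387 244.3235]
scene tab 0.73 [0.6124 0.1946 0.1009] [316.7472 184.3354]
scene tile 0.82 [ 0.4846 -0.2123 -0.0014] [192.3932 228.1934]
scene tile 0.67 [0.5862 0.0995 0.0701] [288.3518 196.7472]
```

View pics/m2.png

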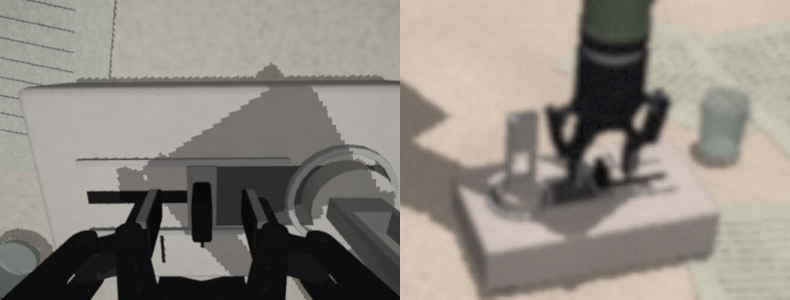

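Left view: the tab (202,212) is centred between the pads (147–257). The tile stands alone in the port. Closing.

Request:
{"op": "move_arm", "data": {
  "deltas": [
    [0, 0, 1, 0, 0, 0, 0.55],
    [0, 0, 0, 0, 0, 0, 0.7],
    [0, 0, 0, 0, 0, 0, 0.85],
    [0, 0, 0, 0, 0, 0, 1],
    [0, 0, 0, 0, 0, 0, 1],
    [0, 0, 0, 0, 0, 0, 1],
    [0, 0, 0, 0, 0, 0, 1],
    [0, 0, 0, 0, 0, 0, 1]
  ]
}}

```text
t: 18.88
tcp_pos: [0.6153, 0.1948, 0.2508]
ee_rot: [-0.0, 0.989, -0.151, 0.0]
force: [0.8, 3.1, 1.3]
width: 0.127
grip_force: 59.2
```

Request:
{"op": "move_arm", "data": {
  "deltas": [
    [0, -3, 0, 0, 0, 0, 1],
    [0, -4, 0, 0, 0, 0, 1],
    [0, -5, 0, 0, 0, 0, 1],
    [0, -5, 0, 0, 0, 0, 1],
    [0, -5, 0, 0, 0, 0, 1],
    [0, -4, 0, 0, 0, 0, 1],
    [0, -3, 0, 0, 0, 0, 1],
    [0, -1, 0, 0, 0, 0, 1],
    [0, 0, 0, 0, 0, 0, 1],
    [0, 0, 0, 0, 0, 0, 1],
    [0, 0, 0, 0, 0, 0, 1],
    [0, 0, 0, 0, 0, 0, 1],
    [0, 0, 0, 0, 0, 0, 1]
  ]
}}

```text
t: 19.97
tcp_pos: [0.6238, 0.2219, 0.2508]
ee_rot: [0.002, 0.989, -0.151, -0.001]
force: [-3.3, -6.1, 5.3]
width: 0.128
grip_force: 59.8
```

```bash
python3 look.py n tab,tile wrist,scene,top
```

```text
t 19.9667 tcp [0.6238 0.2219 0.2508] R
 [[ 0.9546 -0.298  -0.0025]
 [-0.298  -0.9545 -0.0039]
 [-0.0012  0.0045 -1.    ]] q [ 0.325   0.5744  1.5522 -0.0034  1.0186  2.2003] F [-3.3277 -6.1441  5.2753] w 0.12829039849776747
wrist tab 0.73 [0.6169 0.2268 0.1044] [250.3307 299.0892]
wrist tab 0.32 [ 0.5617  0.4218 -0.0006] [ 57.7562 329.2118]
wrist tile 0.69 [0.5917 0.1079 0.0721] [479.8997 240.9885]
scene tab 0.62 [0.6211 0.2172 0.0979] [323.7097 184.2244]
scene tile 0.79 [ 0.537  -0.2848 -0.0024] [177.5957 246.5265]
scene tile 0.62 [ 0.4874 -0.2165  0.0006] [191.4908 228.7084]
top tab 0.32 [ 0.6049 -0.473  -0.001 ] [409.63   193.1073]
top tile 0.72 [ 0.5337 -0.2827  0.0018] [348.8911 214.6705]
top tile 0.7 [0.5891 0.1012 0.0684] [223.4916 191.273 ]
```

View pics/n_wrist.png

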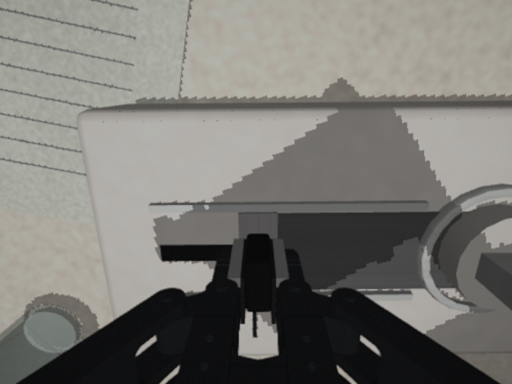

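The wrist view shows the tab gripped at (258,270), with the long half mark just beneath it at (255,325). The TCP has moved 28.4 mm (about 27.7 at the tab), so I add 2 mm and hold.

Request:
{"op": "move_arm", "data": {
  "deltas": [
    [0, -1, 0, 0, 0, 0, 1],
    [0, -1, 0, 0, 0, 0, 1],
    [0, 0, 0, 0, 0, 0, 1],
    [0, 0, 0, 0, 0, 0, 1],
    [0, 0, 0, 0, 0, 0, 1],
    [0, 0, 0, 0, 0, 0, 1],
    [0, 0, 0, 0, 0, 0, 1],
    [0, 0, 0, 0, 0, 0, 1]
  ]
}}

```text
t: 21.08
tcp_pos: [0.6243, 0.2237, 0.2508]
ee_rot: [0.002, 0.989, -0.151, -0.001]
force: [-3.5, -6.9, 4.5]
width: 0.13
grip_force: 59.9
```

Run:
```python
from h import *
np.set_printoptions(precision=4,suppress=True)
s=r.observe();M=Rt(s['ee_rot']);g=s['tcp_pos']+M@np.array([0,0,.155]); print(s['tcp_pos'],g,s['force'],s['grip_force'])
ym=np.array([.2984,.9544]); g0=np.array([.6153,.1948]); print('opening',(g[:2]-g0)@ym,(g[:2]-[.5855,.1035])@ym-.095)
p=r.snapshot('wrist')
for o in(.02,.03,.04):
  X=np.r_[[.5855,.1035]+ym*(.095+o),.103]; print(o,proj(p,X,s))
m=r.masks_of('tab',p)
for k in m[:1]:
  v,u=np.nonzero(k['pixels']); print(k['conf'],u.min(),u.max(),v.min(),v.max())
  v,u=np.nonzero(k['pixels']&(p['frame'].max(2)<25)); print(np.median(u),np.median(v))
```

```text
[0.6243 0.2237 0.2508] [0.6239 0.2231 0.0958] [-3.4809 -6.9339  4.5263] 59.87697422504425
opening 0.02953798146871298 0.030567021468712957
0.02 [281.9017 283.8449]
0.03 [259.0958 283.918 ]
0.04 [236.2703 283.9911]
0.66 238 469 210 311
258.0 272.0
```

Two independent estimates put the opening at 29.5 to 30.6 mm, and the pull force of about 7.8 N matches the half-travel spring. Handing in.

```bash
python3 -c "
from rig import r
print(r.job_done())"
```

```text
the job is handed in; nothing more can be done
None
```

I handed the job in at about 21 s: the white tile stands in the port, let go, and the gripper holds the shutter tab at about 30 mm of its 60 mm travel; no verdict was returned.

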